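# Sort stray bench items into the lab's trays

## Robot

A 7-joint arm with a two-finger parallel gripper is mounted at the origin on the work surface. World frame = base frame: x ahead of the robot, y to its left, z up, the work surface at z = 0. Lengths are in mm, angles in rad, forces in N, time in s.
With the tool pointing down it reaches from about 400 to 875 mm from the base axis. Payload 6.5 kg.
Tool frame: the origin (TCP) lies on the front face of the gripper's body, between the roots of the fingers; the fingertips stand 73 mm ahead of it and the grasp point (between the pads) lies 54 mm ahead of it; x points along the fingers, z is the direction in which the jaws open and shut, and the axes are right-handed (so a half turn about x gives the same grasp; the last joint's range is limited). The gripper opens to 85 mm and grips with 20 to 120 N. Pads are 22 mm wide; open, the fingers measure 114 mm over their backs; the gripper's body (76 mm by 85 mm) begins 54 mm behind the grasp point. The pads swing forward as they close: fully open they stand 13 mm farther back than shut.
Start: joints at [1.228, 0.536, -0.004, 1.538, 0.003, 1.067, -0.071], TCP at [177.629, -625.25, 303.89] pointing down, gripper open.
Joint ranges: [-2.7, 2.7], [-0.37, 2.16], [-1.27, 1.26], [0.24, 2.4], [-1.31, 4.45], [0.19, 1.91], [-2.76, 2.76]. Speed limits (rad/s): [2.39, 2.39, 3.14, 3.14, 3.14, 3.14, 3.14].

## Interface

Orientations are given as a 3x3 rotation matrix whose columns are the frame's x, y, z axes.
In Python, from station import sensors, eyes, robot gives the robot as it stands. The module is installed in compiled form; this text tells all that it offers.
- The arm moves only by the shell command python3 -m jog 'ROWS' [FORCE]. ROWS is JSON, a list of rows, each a list of 5 numbers: the shift along the world's x, y, z in cm, then the turn about the world's z in degrees, then the opening in per cent of the stroke, from 0 (shut) to 100 (fully open). A call has 1 to 5 rows; each row is the pose to reach, as a shift and turn from the pose commanded when the call began; what a row does not reach only later rows make up. A row lasts 1/8 s, in which the tool goes at most 62.5 mm and 10.7 degrees, less where a joint would pass 70% of its speed; a pose out of reach is approached as far as the arm can. A call with a gripper value outside its range is refused whole. The fingers move at their own pace and stop on an object; FORCE is the grip in N (left out, the last holds). Time passes only in rows, so rows that repeat a pose let the fingers close. It gives the time, the measured TCP pose, the force and the opening at its end, in the units of the state.
- sensors.observe(): the state, without advancing time (a new reading comes with each control period).
- eyes.get_image(name): name is "side" or "top"; returns a dict with "image" (480x640x3 uint8, blue, green, red), "range_z" (480x640 float32, mm along the optical axis (not along the pixel's ray), 0 where there is no reading), "vertical_fov" (degrees; the focal length in pixels is half the picture's height over the tangent of half this angle, whatever the lens; pixels are square), "cx", "cy" (the principal point, pixels), "distortion" ([k1, k2, p1, p2, k3] as OpenCV has them; the pictures are not rectified), "R" (3x3) and "t" (3): a world point X has camera coordinates R X + t. Camera axes: x right, y down, z forward; pixel columns grow to the right and rows downward; lengths in mm; the calibration is good to about 2 mm. A picture is of the moment at which its call begins.
- robot.job_done(): hands the job in, once; it reports no verdict.
Trained networks look in the newest picture that a camera, given by its name, has taken for a name from the list of things; names that differ only in an ending like _2 or _b are one class to them, and where a whole thing is asked for, a point or a joint stands for the part that bears it (a point fixed in the world has none). Each returns a list of dicts, best first, with "p" (0 to 1); they miss things now and then, are a little off and sometimes report something else, mostly with a low value. They report only what shows in the picture. A call takes as long as a camera call. They do not tell look-alikes from the thing itself.
- eyes.search_frame(name, camera): "position" ([x, y, z] in mm, in the coordinates of the camera as it stood for that picture, good to about 4 mm: the middle of the surface that is visible of it).
- eyes.spot_point(name, camera): "position" ([x, y, z] in mm, in the coordinates of the camera as it stood for that picture, good to about 4 mm: a listed point, or the origin of a listed thing).
The state is a dict: "clock": time; "q": joint angles; "qvel": joint speeds; "joint_torque": joint torques, N m; "eef_pos": TCP position; "tool_rot": TCP orientation; "ft_force": force on the tool from outside, world axes, zero at the start; "moment": the same for the moment, N m; "grip_width": opening from 0.0 (shut) to 1.0 (fully open).
Only numpy, scipy, OpenCV 4.12 (cv2) and the standard library are available. Lean on these libraries where they do the work, as an engineer would, in place of code of your own. Each camera call takes 0.05 s, during which the arm holds its last target. There are 200 camera calls.

## Task

Sort two strays left out on the lab bench into their trays: stand the small white bottle with the red cap upright in the blue tray, and lay the yellow highlighter pen down on the floor of the orange tray. The blue-capped bottle and the pink highlighter are still in use and need no sorting.

Things in the scene. Friction and masses are not known exactly. Their poses are not given: they have to be found in the camera images.
- bottle_red: Small white round plastic bottle with a red screw cap, standing upright and loose on the bench, about 60 g. Body 40 mm in diameter up to 44 mm high, then a shoulder; cap 30 mm in diameter from 52 to 72 mm (the top). Origin: centre of its underside; z up along the bottle. A like bottle with a blue cap is a bystander.
- highlighter_yellow: Flat yellow highlighter pen with black trim, lying loose on the bench, about 25 g. 118 mm long along its x (from -56 to +62 mm), 20 mm wide along its y (22 mm at the cap, which is the +x end), 14 mm thick. Origin: on its underside, near mid-length; z up. A like pen in pink is a bystander.
- tray_blue: Blue open square tray, fixed to the bench: 170 x 170 mm outside, 35 mm high, walls and floor 5 mm thick (inside 160 x 160 mm). Origin: centre of its underside at bench height; x and y along its sides, z up. For bottles.
- tray_orange: Orange open square tray, fixed to the bench: 170 x 170 mm outside, 35 mm high, walls and floor 5 mm thick (inside 160 x 160 mm). Origin: centre of its underside at bench height; x and y along its sides, z up. For pens.
Not all that is in view belongs to the job. Several things have the shape of the tray_orange; the one meant has the colours described above.

How it is judged (in metres and radians):
At the end, for the whole second after the job is handed in: The red-capped bottle stands in the blue tray (origin under 15 mm above the tray's origin, tilt under 0.2 rad), the yellow highlighter lies in the orange tray (origin under 35 mm up, long axis within 0.2 rad of level), each within 80 mm of its tray's centre in x and y, at rest (x of bottle_red in the frame of tray_blue between -0.08 and 0.08 m and y of bottle_red in the frame of tray_blue between -0.08 and 0.08 m and z of bottle_red in the frame of tray_blue below 0.015 m and angle between bottle_red's own z axis and vertical below 0.2 rad and x of highlighter_yellow in the frame of tray_orange between -0.08 and 0.08 m and y of highlighter_yellow in the frame of tray_orange between -0.08 and 0.08 m and z of highlighter_yellow in the frame of tray_orange below 0.035 m and angle between highlighter_yellow's own x axis and vertical between 1.37 and 1.77 rad and linear speed of each of bottle_red, highlighter_yellow below 0.02 m/s); the robot touches nothing.
It also fails if it takes over 64 s, if anything falls off the work surface, if the arm or the gripper's body presses on something with over 40 N, if the wrist force passes 120 N, or if a joint passes its speed limit or range.

## Working session

There is one attempt and no reset: what is moved stays moved. The work goes in short steps, Python scripts to look and compute and a shell command to move; the robot and the scene stay as the last step left them, time stands still between calls to the robot, and variables do not carry over. Pictures are saved under pics/ and viewed, about 8 in all and at most 12, crops included, and the job is handed in when it is done.

```bash
mkdir -p pics; cat > h.py <<'E'
import numpy as np, cv2
from station import sensors, eyes, robot
def cam(n):
    d=eyes.get_image(n); f=240/np.tan(np.radians(d["vertical_fov"])/2)
    d["K"]=np.array([[f,0,d["cx"]],[0,f,d["cy"]],[0,0,1]]); d["D"]=np.array(d["distortion"]); d["R"]=np.array(d["R"]); d["t"]=np.array(d["t"]).ravel(); return d
def w(d,p): return d["R"].T@(np.array(p)-d["t"])
def px(d,X): return cv2.projectPoints(np.array(X,float).reshape(1,3),cv2.Rodrigues(d["R"])[0],d["t"],d["K"],d["D"])[0].ravel()
def pts(d,mask):
    v,u=np.nonzero(mask&(d["range_z"]>0)); z=d["range_z"][v,u]
    n=cv2.undistortPoints(np.stack([u,v],1).astype(float).reshape(-1,1,2),d["K"],d["D"]).reshape(-1,2)
    return (np.c_[n*z[:,None],z]-d["t"])@d["R"], np.c_[u,v]
E
cat > a.py <<'E'
from h import *
s=sensors.observe(); print(s["clock"],s["eef_pos"],np.round(s["tool_rot"],3),s["grip_width"])
for c in("side","top"):
    d=cam(c); cv2.imwrite(f"pics/{c}0.png",d["image"]); print(c,w(d,[0,0,0]).round(),d["R"].round(2).tolist())
    for n in("bottle_red","highlighter_yellow","tray_blue","tray_orange"):
        for r in eyes.spot_point(n,c):
            X=w(d,r["position"]); print(n,round(r["p"],2),X.round(),px(d,X).round())
E
python3 a.py
```

```text
0.0 [ 177.44766399 -624.77435085  302.98587515] [[-0.001  0.962  0.273]
 [ 0.002  0.273 -0.962]
 [-1.    -0.    -0.002]] 1.0027530880796023
side [ 52. 895. 695.] [[-0.91, -0.42, 0.02], [-0.24, 0.49, -0.84], [0.35, -0.76, -0.55]]
bottle_red 0.58 [620.  94.  -4.] [232. 267.]
bottle_red 0.51 [641. -95.  -3.] [269. 221.]
highlighter_yellow 0.86 [638. -96.   2.] [270. 220.]
tray_blue 0.75 [ 512. -331.   -1.] [358. 190.]
tray_orange 0.74 [496. 344.  -1.] [215. 363.]
top [ 229.   12. 1099.] [[-0.01, -1.0, 0.0], [-0.98, 0.01, -0.18], [0.18, -0.01, -0.98]]
bottle_red 0.87 [618.  97.   0.] [285. 166.]
highlighter_yellow 0.72 [638. -95.  -3.] [359. 159.]
tray_orange 0.75 [492. 347.   0.] [186. 214.]
tray_orange 0.65 [225. 345.  -2.] [182. 321.]
```

View pics/top0.png

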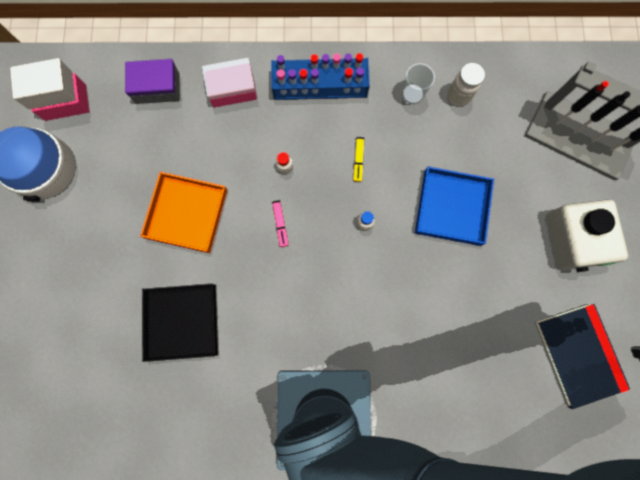

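View pics/side0.png

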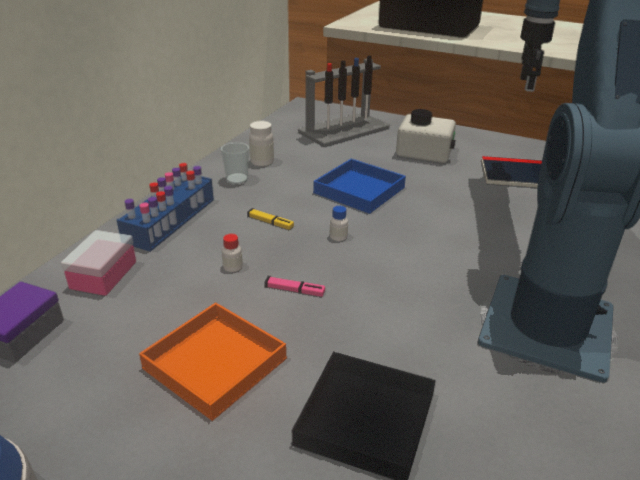

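Top view: red-capped bottle at (284,162), and its look-alike with the blue cap at (366,220). The white jar at (468,82) also resembles it. The yellow pen is at (358,160), with the pink one at (280,224). The orange tray is at (185,212), with a black one of the same shape at (180,322). The blue tray is at (455,206). I choose red cap, yellow pen, and the orange and blue trays. Next I'll measure these and check them in a crop.

```bash
cat > b.py <<'E'
from h import *
def run():
  for c in("top","side"):
    d=cam(c); hsv=cv2.cvtColor(d["image"],cv2.COLOR_BGR2HSV)
    R=lambda lo,hi:cv2.inRange(hsv,lo,hi)>0
    P,uv=pts(d,R((0,0,0),(180,255,255))); H=hsv[uv[:,1],uv[:,0]].astype(int)
    reg=lambda x0,x1,y0,y1,z0,z1:(P[:,0]>x0)&(P[:,0]<x1)&(P[:,1]>y0)&(P[:,1]<y1)&(P[:,2]>z0)&(P[:,2]<z1)
    sat=H[:,1]>130
    red=sat&((H[:,0]<8)|(H[:,0]>172))&reg(500,720,-50,200,40,90)
    yel=sat&(H[:,0]>20)&(H[:,0]<35)&reg(500,760,-220,20,-5,40)
    print(c,"cap",P[red].mean(0).round(1),np.percentile(P[red],[3,97],axis=0).round().tolist(),red.sum())
    body=reg(570,670,40,150,15,90);print(" bottle",np.percentile(P[body],[3,97],axis=0).round().tolist())
    for nm,m in(("yel",yel),("orange",(H[:,1]>150)&(H[:,0]>5)&(H[:,0]<18)&reg(350,640,200,480,-5,50)),("blue",(H[:,1]>150)&(H[:,0]>100)&(H[:,0]<125)&reg(380,640,-470,-220,-5,50))):
        r=cv2.minAreaRect(P[m][:,:2].astype(np.float32)); print(" ",nm,[np.round(v,1) for v in r],"z",np.percentile(P[m][:,2],[5,95]).round(1),cv2.boxPoints(r).round().tolist())
    if c=="top":
        cv2.imwrite("pics/crop.png",cv2.resize(d["image"][120:260,140:500],None,fx=2.2,fy=2.2,interpolation=cv2.INTER_CUBIC))
run()
E
python3 b.py
```

```text
top cap [613.2  96.7  69.7] [[601.0, 84.0, 57.0], [627.0, 110.0, 75.0]] 124
 bottle [[596.0, 78.0, 18.0], [627.0, 113.0, 74.0]]
  yel [array([632.1, -94.3]), array([ 22.3, 116.8]), np.float64(84.5)] z [ 4.8 17. ] [[573.0, -100.0], [689.0, -111.0], [691.0, -89.0], [575.0, -78.0]]
  orange [array([493. , 344.2]), array([172. , 169.9]), np.float64(76.8)] z [ 2. 35.] [[391.0, 280.0], [556.0, 241.0], [595.0, 409.0], [430.0, 447.0]]
  blue [array([ 505.6, -329.6]), array([168.9, 170.5]), np.float64(78.7)] z [ 1.4 33.9] [[405.0, -396.0], [573.0, -429.0], [606.0, -264.0], [439.0, -230.0]]
side cap [613.4 103.4  67.7] [[603.0, 89.0, 55.0], [628.0, 113.0, 74.0]] 180
 bottle [[598.0, 90.0, 17.0], [630.0, 119.0, 74.0]]
  yel [array([633.5, -90.9]), array([ 24.9, 114.9]), np.float64(84.9)] z [ 4.2 16.4] [[575.0, -98.0], [690.0, -108.0], [692.0, -84.0], [577.0, -73.0]]
  orange [array([509.4, 343.6]), array([171.6, 203.6]), np.float64(77.1)] z [ 3.1 34.7] [[391.0, 283.0], [589.0, 237.0], [628.0, 404.0], [429.0, 450.0]]
  blue [array([ 507.3, -327.4]), array([176.5, 170. ]), np.float64(78.8)] z [ 3.8 35.9] [[407.0, -397.0], [574.0, -430.0], [608.0, -257.0], [441.0, -224.0]]
```

View pics/crop.png

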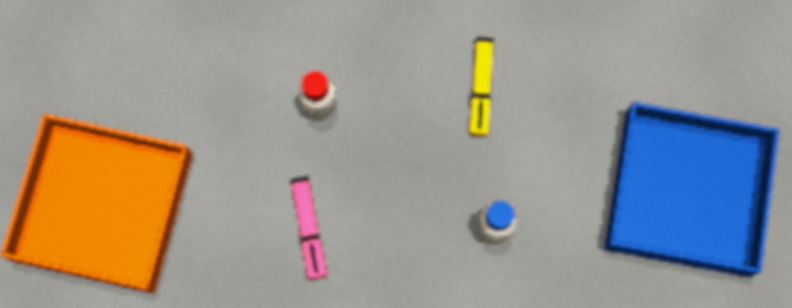

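The crop confirms the choice: red cap at crop (315,90), yellow pen from (484,38) to (480,135). The bottle centre is about (614, 98). The pen centre is about (632.5, -93) with its axis at -5.3°. I'll take the bottle first.

```bash
python3 -m jog '[[2.8,4.8,-1,0,100],[5.6,9.6,-2,0,100],[8.4,14.4,-3,0,100],[11.2,19.2,-4,0,100],[14,24,-5,0,100]]' 40 && python3 -m jog '[[2.8,4.8,0,0,100],[5.6,9.6,0,0,100],[8.4,14.4,0,0,100],[11.2,19.2,0,0,100],[14,24,0,0,100]]' && python3 -m jog '[[2.8,4.8,0,0,100],[5.6,9.6,0,0,100],[8.4,14.4,0,0,100],[11.2,19.2,0,0,100],[14,24,0,0,100]]'; python3 -m jog '[[0,0,0,0,80]]'
```

```text
clock: 1.23
eef_pos: [318.5, -383.8, 253.9]
tool_rot: [[0.001, 0.962, 0.273], [-0.001, 0.273, -0.962], [-1.0, 0.001, 0.001]]
ft_force: [1.6, 0.4, 0.3]
grip_width: 1.001
clock: 1.85
eef_pos: [458.5, -143.8, 254.3]
tool_rot: [[0.001, 0.962, 0.273], [-0.0, 0.273, -0.962], [-1.0, 0.001, 0.001]]
ft_force: [1.0, -1.2, 0.6]
grip_width: 0.995
clock: 2.48
eef_pos: [598.5, 96.2, 254.1]
tool_rot: [[0.0, 0.962, 0.273], [-0.0, 0.273, -0.962], [-1.0, 0.0, 0.0]]
ft_force: [0.6, 0.2, 0.4]
grip_width: 0.998
clock: 2.6
eef_pos: [598.6, 100.5, 254.0]
tool_rot: [[0.001, 0.96, 0.28], [0.004, 0.28, -0.96], [-1.0, 0.002, -0.003]]
ft_force: [-0.3, -0.3, -1.1]
grip_width: 0.817
```

```bash
python3 -m jog '[[1.6,0.4,-4,0,90],[1.6,0.4,-8,0,90],[1.6,0.4,-8,0,90]]'; python3 - <<'E'
from h import *
s=sensors.observe(); print(s["eef_pos"])
d=cam("side"); u=px(d,[614,98,60]).astype(int); print(u)
cv2.imwrite("pics/s1.png",cv2.resize(d["image"][max(u[1]-110,0):u[1]+60,max(u[0]-110,0):u[0]+110],None,fx=3,fy=3,interpolation=cv2.INTER_CUBIC))
s=sensors.observe();print(s["eef_pos"])
E
```

```text
clock: 2.98
eef_pos: [611.3, 97.2, 171.1]
tool_rot: [[-0.007, 0.962, 0.273], [-0.002, 0.273, -0.962], [-1.0, -0.007, 0.0]]
ft_force: [-1.2, 0.3, 0.0]
grip_width: 0.902
[611.32921574  97.21547364 171.10855101]
[231 242]
[612.80935765  97.76128321 173.37179594]
```

View pics/s1.png

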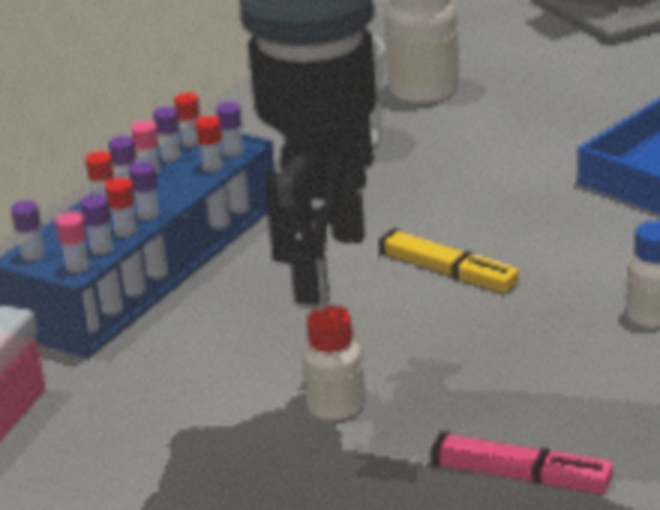

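The crop shows the fingers at (305,280) and (345,225) straddling the red cap at (330,325), so they are lined up. I'll descend and grip the body.

```bash
python3 -m jog '[[0,0,-3,0,90],[0,0,-6,0,90],[0,0,-8.4,0,90],[0,0,-9.2,0,90],[0,0,-9.2,0,90]]' && python3 -m jog '[[0,0,0,0,10],[0,0,0,0,10],[0,0,0,0,10],[0,0,0,0,10],[0,0,0,0,10]]' 40
```

```text
clock: 3.65
eef_pos: [614.4, 98.7, 83.2]
tool_rot: [[0.001, 0.962, 0.273], [0.0, 0.273, -0.962], [-1.0, 0.001, 0.0]]
ft_force: [0.3, -0.2, -0.2]
grip_width: 0.901
clock: 4.28
eef_pos: [614.4, 98.8, 83.1]
tool_rot: [[0.002, 0.962, 0.273], [0.0, 0.273, -0.962], [-1.0, 0.002, 0.0]]
ft_force: [-1.0, -1.5, 5.9]
grip_width: 0.457
```

```bash
python3 -m jog '[[0,0,3,0,10],[0,0,7,0,10],[0,0,11,0,10],[-1,-4,12,0,10],[-2,-8,12,0,10]]' && python3 -m jog '[[-1.2,-5,0,0,10],[-2.4,-10,0,0,10],[-3.6,-15,0,0,10],[-4.8,-20,0,0,10],[-6,-25,0,0,10]]' && python3 -m jog '[[-1.2,-4,0,0,10],[-2.4,-8,0,0,10],[-2.8,-9.8,0,0,10],[-2.8,-9.8,0,0,10],[-2.8,-9.8,-3,0,10]]'
python3 - <<'E'
from h import *
d=cam("side"); u=px(d,[505,-329,90]).astype(int)
cv2.imwrite("pics/s2.png",cv2.resize(d["image"][max(u[1]-100,0):u[1]+100,u[0]-120:u[0]+120],None,fx=2.5,fy=2.5,interpolation=cv2.INTER_CUBIC))
E
```

```text
clock: 4.9
eef_pos: [594.1, 18.2, 203.5]
tool_rot: [[0.003, 0.962, 0.274], [0.0, 0.274, -0.962], [-1.0, 0.003, 0.001]]
ft_force: [0.7, -0.5, -1.6]
grip_width: 0.456
clock: 5.52
eef_pos: [533.1, -232.8, 202.2]
tool_rot: [[0.0, 0.962, 0.273], [-0.0, 0.273, -0.962], [-1.0, 0.0, 0.0]]
ft_force: [0.4, 0.2, -1.6]
grip_width: 0.458
clock: 6.15
eef_pos: [508.4, -327.7, 173.7]
tool_rot: [[0.005, 0.961, 0.275], [-0.001, 0.275, -0.961], [-1.0, 0.005, 0.002]]
ft_force: [1.1, 0.0, -1.4]
grip_width: 0.454
```

View pics/s2.png

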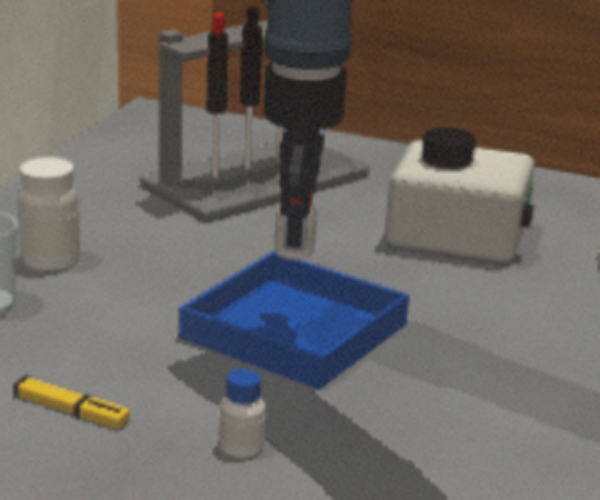

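The bottle hangs upright between the fingers at (295,230), above the tray. I'll lower it to about 1 mm above the floor and release.

```bash
python3 -m jog '[[0,0,-3,0,10],[0,0,-6,0,10],[0,0,-7.8,0,10],[0,0,-8.4,0,10],[0,0,-8.4,0,10]]' && python3 -m jog '[[0,0,0,0,10],[0,0,0,0,60],[0,0,0,0,75],[0,0,0,0,75],[0,0,0,0,75]]' && python3 -m jog '[[0,0,3,0,75],[0,0,7,0,75],[0,0,12,0,75],[1,4,13,-8,75],[2,8,13,-16,75]]'
python3 - <<'E'
from h import *
d=cam("side"); u=px(d,[505,-329,40]).astype(int)
cv2.imwrite("pics/s3.png",cv2.resize(d["image"][max(u[1]-100,0):u[1]+60,u[0]-120:u[0]+100],None,fx=2.5,fy=2.5,interpolation=cv2.INTER_CUBIC))
E
```

```text
clock: 6.82
eef_pos: [506.5, -328.6, 88.8]
tool_rot: [[0.001, 0.962, 0.274], [0.0, 0.274, -0.962], [-1.0, 0.001, 0.0]]
ft_force: [0.1, 0.2, -1.3]
grip_width: 0.453
clock: 7.45
eef_pos: [505.6, -329.2, 87.9]
tool_rot: [[-0.0, 0.962, 0.273], [0.0, 0.273, -0.962], [-1.0, 0.0, -0.0]]
ft_force: [-0.6, 0.6, 0.0]
grip_width: 0.751
clock: 8.07
eef_pos: [526.4, -249.0, 219.4]
tool_rot: [[0.003, 1.0, -0.009], [-0.001, -0.009, -1.0], [-1.0, 0.003, 0.001]]
ft_force: [0.1, 0.3, -1.1]
grip_width: 0.749
```

View pics/s3.png

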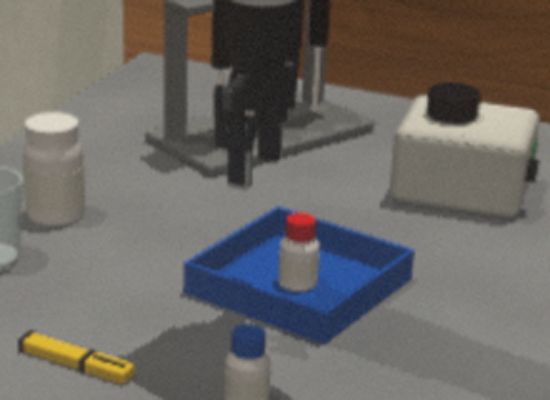

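The bottle stands upright in the blue tray at crop (298,255). Next is the pen. On the way I'll part-close the jaws over it and measure where the fingertips really are.

```bash
python3 -m jog '[[3,5,0,-2,45],[6,10,-2,-5,45],[9,14,-4,-5,45],[10.7,15.6,-6,-5,45],[10.7,15.6,-6,-5,45]]'; python3 -m jog '[[0,0,0,0,45],[0,0,0,0,45]]'
cat > c.py <<'E'
from h import *
s=sensors.observe(); e=s["eef_pos"]; zt=s["tool_rot"][:,2]; print(e)
for c in("side","top"):
    d=cam(c); P,uv=pts(d,np.ones((480,640),bool))
    m=(abs(P[:,:2]-e[:2]).max(1)<80)&(P[:,2]>30)&(P[:,2]<e[2]+20); Q=P[m]
    print(c,m.sum(),np.sort(Q[:,2])[:12].round(1)) if m.sum() else None
    a=(Q[:,:2]-e[:2])@zt[:2]
    low=Q[:,2]<e[2]-55
    print(" low",low.sum(),"along jaw",np.sort(a[low]).round()[:3],np.sort(a[low]).round()[-3:], Q[low].mean(0).round(1) if low.any() else "")
    u=px(d,[632,-93,40]).astype(int)
    if c=="side": cv2.imwrite("pics/s4.png",cv2.resize(d["image"][max(u[1]-100,0):u[1]+60,u[0]-110:u[0]+110],None,fx=3,fy=3,interpolation=cv2.INTER_CUBIC))
E
python3 c.py; python3 b.py | grep -E "top|side|yel"
```

```text
clock: 8.75
eef_pos: [632.5, -90.8, 156.2]
tool_rot: [[-0.003, 0.996, -0.086], [0.001, -0.086, -0.996], [-1.0, -0.003, -0.001]]
ft_force: [0.2, -0.2, -0.1]
grip_width: 0.453
clock: 9.0
eef_pos: [632.4, -95.2, 158.8]
tool_rot: [[0.001, 0.996, -0.092], [-0.001, -0.092, -0.996], [-1.0, 0.001, 0.001]]
ft_force: [-0.1, -0.3, 0.1]
grip_width: 0.451
[632.36511176 -95.17323336 158.82657542]
side 975 [87.3 87.9 87.9 88.4 88.5 88.6 88.7 89.  89.  89.7 90.1 90.4]
 low 106 along jaw [-39. -37. -36.] [23. 23. 27.] [631.6 -91.8  96.7]
top 244 [88.1 89.2 89.9 90.5 91.2 91.8 92.9 96.1 96.4 96.6 96.7 96.9]
 low 17 along jaw [-32. -29. -27.] [19. 19. 21.] [624.9 -87.2  94.8]b.py:11: RuntimeWarning: Mean of empty slice.
  print(c,"cap",P[red].mean(0).round(1),np.percentile(P[red],[3,97],axis=0).round().tolist(),red.sum())
  ret = um.true_divide(
Traceback (most recent call last):
  File "b.py", line 17, in <module>
    run()
    ~~~^^
  File "b.py", line 11, in run
    print(c,"cap",P[red].mean(0).round(1),np.percentile(P[red],[3,97],axis=0).round().tolist(),red.sum())
                                          ~~~~~~~~~~~~~^^^^^^^^^^^^^^^^^^^^^^
IndexError: index -1 is out of bounds for axis 0 with size 0
```

View pics/s4.png

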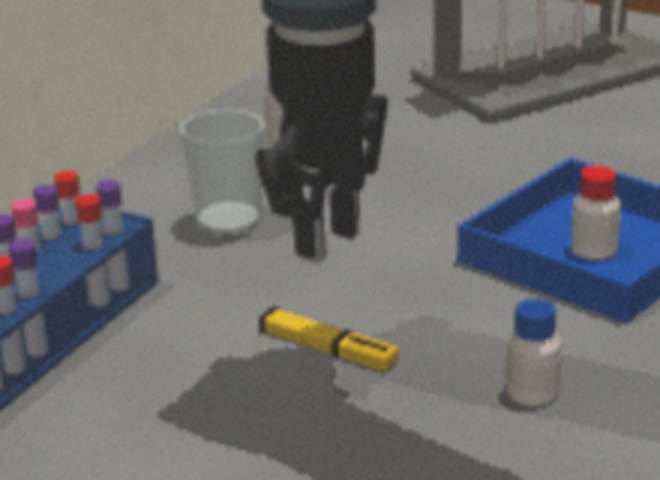

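The fingertips sit about 71 mm ahead of the TCP at this opening. In the crop the fingers at (310,245) and (345,225) straddle the pen at (330,340). I'll go to TCP z = 78 and grip.

```bash
python3 -m jog '[[0,0,-3,0,48],[0,0,-6,0,48],[0,0,-7.5,0,48],[0,0,-8,0,48],[0,0,-8,0,48]]' && python3 -m jog '[[0,0,0,0,0],[0,0,0,0,0],[0,0,0,0,0],[0,0,0,0,0],[0,0,0,0,0]]' 30 && python3 -m jog '[[0,0,3,0,0],[0,0,7,0,0],[0,0,10,0,0],[0,0,10,0,0]]'; sed -i 's/^    print(c,"cap".*$/    print(c)/; s/;print(" bottle".*$//' b.py; sed -i 's/-5,40)/-5,200)/' b.py; python3 b.py | grep -E "top|side|yel"
```

```text
clock: 9.78
eef_pos: [633.0, -93.4, 78.5]
tool_rot: [[0.001, 0.996, -0.09], [-0.0, -0.09, -0.996], [-1.0, 0.001, 0.0]]
ft_force: [-0.2, 0.1, 0.3]
grip_width: 0.478
clock: 10.4
eef_pos: [633.5, -93.4, 79.1]
tool_rot: [[0.002, 0.996, -0.09], [-0.0, -0.09, -0.996], [-1.0, 0.002, 0.0]]
ft_force: [-1.1, 0.2, 6.2]
grip_width: 0.218
clock: 10.9
eef_pos: [634.2, -93.4, 180.7]
tool_rot: [[0.005, 0.996, -0.09], [-0.001, -0.09, -0.996], [-1.0, 0.005, 0.0]]
ft_force: [-0.0, 0.4, -1.0]
grip_width: 0.224
top
  yel [array([638. , -94.8]), array([ 26., 126.]), np.float64(80.1)] z [109.1 128.8] [[574.0, -97.0], [698.0, -118.0], [702.0, -93.0], [578.0, -71.0]]Traceback (most recent call last):
  File "b.py", line 17, in <module>
    run()
    ~~~^^
  File "b.py", line 14, in run
    r=cv2.minAreaRect(P[m][:,:2].astype(np.float32)); print(" ",nm,[np.round(v,1) for v in r],"z",np.percentile(P[m][:,2],[5,95]).round(1),cv2.boxPoints(r).round().tolist())
                                                                                                  ~~~~~~~~~~~~~^^^^^^^^^^^^^^^^^^
    return _quantile_unchecked(
        a, q, axis, out, overwrite_input, method, keepdims, weights)
    return _ureduce(a,
                    func=_quantile_ureduce_func,
    ...<5 lines>...
                    overwrite_input=overwrite_input,
                    method=method)
    r = func(a, **kwargs)
    result = _quantile(arr,
                       quantiles=q,
    ...<2 lines>...
                       out=out,
                       weights=wgt)
    slices_having_nans = np.isnan(arr[-1, ...])
                                  ~~~^^^^^^^^^
IndexError: index -1 is out of bounds for axis 0 with size 0
```

```bash
python3 -m jog '[[-1.5,5,1,-2,0],[-3,10,2,-4,0],[-4.5,15,2,-6,0],[-6,20,2,-8,0],[-7.5,25,2,-8,0]]' && python3 -m jog '[[-1.5,5,0,0,0],[-3,9,0,0,0],[-4.5,13,0,0,0],[-6,17,0,0,0],[-6.4,18.8,0,0,0]]' && python3 -m jog '[[0,0,-2,0,0],[0,0,-4,0,0],[0,0,-4,0,0]]'
python3 - <<'E'
from h import *
print(sensors.observe()["q"].round(2))
d=cam("side"); u=px(d,[493,345,60]).astype(int)
cv2.imwrite("pics/s5.png",cv2.resize(d["image"][max(u[1]-120,0):u[1]+100,max(u[0]-130,0):u[0]+130],None,fx=2.5,fy=2.5,interpolation=cv2.INTER_CUBIC))
E
```

```text
clock: 11.58
eef_pos: [556.2, 158.0, 196.6]
tool_rot: [[-0.002, 0.974, -0.228], [-0.001, -0.228, -0.974], [-1.0, -0.002, 0.001]]
ft_force: [1.1, 1.0, -0.3]
grip_width: 0.223
clock: 12.2
eef_pos: [491.4, 347.1, 196.6]
tool_rot: [[-0.003, 0.975, -0.224], [-0.0, -0.224, -0.975], [-1.0, -0.002, 0.001]]
ft_force: [0.3, -0.8, -1.1]
grip_width: 0.223
clock: 12.58
eef_pos: [493.2, 341.6, 154.9]
tool_rot: [[-0.004, 0.973, -0.23], [-0.004, -0.23, -0.973], [-1.0, -0.003, 0.005]]
ft_force: [-1.3, -0.6, -0.6]
grip_width: 0.222
[-0.58  0.65 -0.14  1.76  0.12  0.74 -2.59]
```

View pics/s5.png

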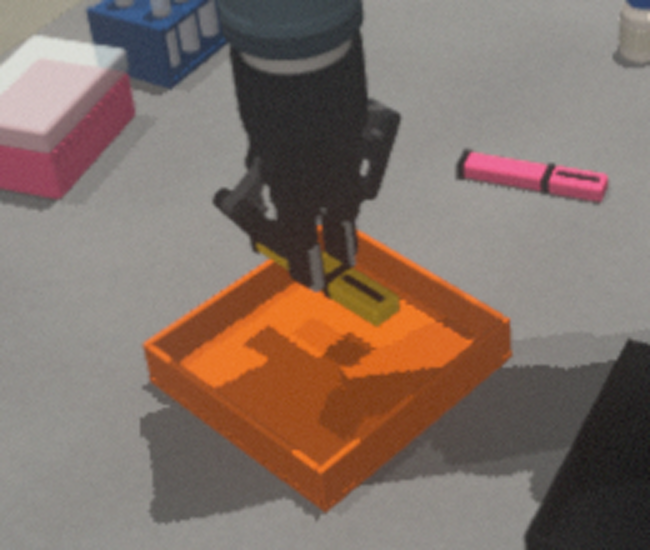

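The pen is held about level, from (260,250) to (395,310), in line with the tray's sides and above its middle. I'll lower and release it.

```bash
python3 -m jog '[[0,0,-3,0,0],[0,0,-5.5,0,0],[0,0,-6.8,0,0],[0,0,-7.3,0,0],[0,0,-7.3,0,0]]' && python3 -m jog '[[0,0,0,0,0],[0,0,0,0,40],[0,0,0,0,45],[0,0,0,0,45],[0,0,0,0,45]]' && python3 -m jog '[[0,0,3,0,45],[0,0,7,0,45],[0,0,12,0,45],[0,-5,15,0,45],[0,-10,15,0,45]]' && python3 -m jog '[[0.5,-5,0,0,45],[0.5,-10,0,0,45],[0.5,-10,0,0,45],[0.5,-10,0,0,45]]'
cat > f.py <<'E'
from h import *
t=cam("top"); d=cam("side"); u=px(d,[493,345,10]).astype(int); v=px(d,[505,-329,40]).astype(int)
c=lambda u:cv2.resize(d["image"][u[1]-75:u[1]+75,u[0]-90:u[0]+90],None,fx=2.2,fy=2.2,interpolation=cv2.INTER_CUBIC)
cv2.imwrite("pics/end.png",np.hstack([c(u),c(v)]))
for d in(t,d):
    P,uv=pts(d,np.ones((480,640),bool)); H=cv2.cvtColor(d["image"],cv2.COLOR_BGR2HSV)[uv[:,1],uv[:,0]].astype(int); s=H[:,1]>130
    m=s&(H[:,0]>20)&(H[:,0]<35)&(abs(P[:,:2]-[493,345]).max(1)<100)&(P[:,2]<200)
    r=cv2.minAreaRect(P[m][:,:2].astype(np.float32)); print("pen",r,np.percentile(P[m][:,2],[5,50,95]).round(1))
    m=s&((H[:,0]<6)|(H[:,0]>172))&(abs(P[:,:2]-[505,-329]).max(1)<100)&(P[:,2]>45); print("cap",P[m].mean(0).round(),np.percentile(P[m][:,2],[5,95]).round())
s=sensors.observe();print(s["clock"],s["eef_pos"].round(),np.abs(s["qvel"]).max())
E
python3 f.py
```

```text
clock: 13.25
eef_pos: [494.0, 344.8, 85.4]
tool_rot: [[0.001, 0.974, -0.228], [0.0, -0.228, -0.974], [-1.0, 0.0, -0.001]]
ft_force: [-0.2, 0.4, 0.9]
grip_width: 0.223
clock: 13.88
eef_pos: [493.6, 344.7, 84.9]
tool_rot: [[0.0, 0.974, -0.227], [0.0, -0.227, -0.974], [-1.0, 0.0, -0.0]]
ft_force: [0.2, -0.5, -1.1]
grip_width: 0.454
clock: 14.5
eef_pos: [494.9, 244.6, 237.7]
tool_rot: [[0.005, 0.974, -0.226], [0.003, -0.226, -0.974], [-1.0, 0.004, -0.004]]
ft_force: [1.3, -0.2, 0.1]
grip_width: 0.451
clock: 15.0
eef_pos: [498.7, 145.4, 235.1]
tool_rot: [[0.0, 0.974, -0.227], [0.001, -0.227, -0.974], [-1.0, 0.0, -0.001]]
ft_force: [-0.0, -0.6, -0.7]
grip_width: 0.446
pen ((494.2115783691406, 348.4831237792969), (29.507062911987305, 114.96760559082031), 76.8333511352539) [ 5.5 18.7 22.3]
cap [ 504. -325.   75.] [65. 79.]
pen ((494.52313232421875, 344.4424133300781), (29.92510223388672, 115.6859359741211), 77.87479400634766) [12.7 18.3 20.7]
cap [ 506. -320.   72.] [62. 79.]
15.1 [499. 146. 235.] 0.006406479156007427
```

View pics/end.png

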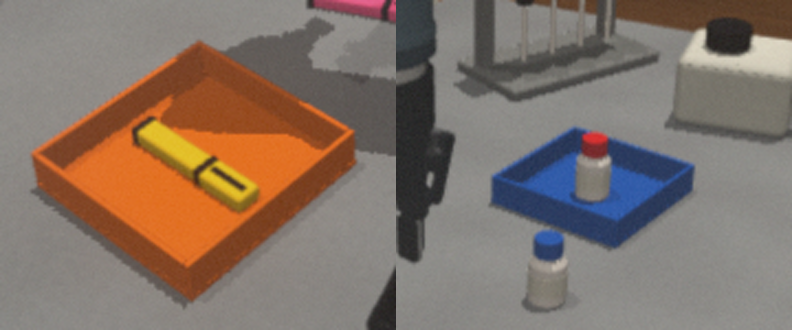

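The pen lies flat in the middle of the orange tray, left crop (195,165). The bottle stands upright in the blue tray, right crop (592,170). The robot is clear of everything and at rest.

```bash
python3 -c "from station import robot; print(robot.job_done())"
```

```text
the job is handed in; nothing more can be done
None
```

Both strays are in their trays, and I handed the job in at about 15 s of the 64 s allowed; no verdict was reported.

- **Bottle:** The red-capped bottle stands upright in the blue tray. Its cap measured about (505, -322) with the top near 77 mm, which fits it resting on the tray floor. The two cameras put the cap 5–9 mm off the release point in y; I put this down to measurement error, and it is well inside the 80 mm limit.
- **Pen:** The yellow highlighter lies flat near the centre of the orange tray at about (494, 346), in line with its sides. Its upper surface measured about 19 mm high, as expected for a 14 mm pen on a 5 mm floor.
- **Robot and bystanders:** The arm stood clear and at rest. The wrist force readings never passed about 6 N. The blue-capped bottle and pink highlighter were never approached.

One measuring script failed twice: it found no matching points once its target was moved or hidden. It moved nothing, and the last checks used a new script that ran cleanly.

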